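Start the spice grinder: bar key, then large round key

TASK

Start the spice grinder on the quartz ledge: press its bar-shaped key all the way down and let it spring back up, and then press the larger of its two round keys all the way down and let it spring back up. Press only one key at a time, and do not press the small round key at all.

Things in the scene. Friction and masses are not known exactly. Their poses are not given: they have to be found in the camera images.
- grinder: Spice grinder: black console fixed to the ledge, 200 mm deep (x) by 240 mm wide (y), flat deck 60 mm above its origin, which is under its middle; z up, -x is the front, with the keys. A clear drum, radius 48 mm (foot 52), top 40 mm above the deck, stands at x = +42 mm. Loose small jar and cork lid at the rear corners. Its place and yaw vary.
- barkey_top (a point): Centre of the top of the bar-shaped steel key, 18 by 42 mm (long along y), 14 mm above the deck. The three keys stand in a row along y at x = -62 mm of the grinder, 68 mm apart; which is left, middle or right varies. Each goes 8 mm straight down against a spring (0.8 N to start, 4 N at the hard stop) and springs back when let go. The point moves with its key.
- largekey_top (a point): Centre of the top face of the larger round steel key, 36 mm in diameter, top 14 mm above the same deck, same 8 mm travel and spring. This point moves down with its key; z is up.
- smallkey_top (a point): Centre of the top face of the small round steel key, 20 mm in diameter, top 14 mm above the same deck, same travel and spring: the key to leave unpressed. This point moves down with its key; z is up.

How it is judged:
On the way, in this order (a step that is already met when the one before it is completed fails the run):
1. the bar-shaped key is pressed down, the larger round key being up (distance of barkey_top from where it was at the start of the episode above 0.0055 m and distance of largekey_top from where it was at the start of the episode below 0.002 m), for 0.05 s.
2. the bar-shaped key has sprung back up, the larger round key still being up (distance of each of barkey_top, largekey_top from where it was at the start of the episode below 0.002 m), for 0.05 s.
3. the larger round key is pressed down, the bar-shaped key being up (distance of largekey_top from where it was at the start of the episode above 0.0055 m and distance of barkey_top from where it was at the start of the episode below 0.002 m), for 0.05 s.
At the end, for the whole second after the job is handed in: All three keys are back up, each within 2 mm of its starting height, after the bar-shaped key and then the larger round key have each been pressed down by more than 5.5 mm of their 8 mm (all of step 2 and distance of smallkey_top from where it was at the start of the episode below 0.002 m); the robot touches nothing.
It fails at once if the small round key is pressed (more than 3 mm down) (distance of smallkey_top from where it was at the start of the episode above 0.003 m).
It fails at once if the bar-shaped key and the larger round key are both pressed (more than 3 mm down) at once (distance of each of barkey_top, largekey_top from where it was at the start of the episode above 0.003 m).
It also fails if it takes over 32 s, if anything falls off the work surface, if the arm or the gripper's body presses on something with over 40 N, if the wrist force passes 120 N, or if a joint passes its speed limit or range.

ROBOT

A 6-joint arm with a two-finger parallel gripper is mounted at the origin on the work surface. World frame = base frame: x ahead of the robot, y to its left, z up, the work surface at z = 0. Lengths are in m, angles in rad, forces in N, time in s.
With the tool pointing down it reaches from about 0.35 to 0.8 m from the base axis. Payload 7.3 kg.
Tool frame: the origin (TCP) lies at the very end of the fingers, on their centre line; the grasp point (between the pads) lies 19 mm behind it; z points along the fingers, y is the line along which they close (so a half turn about z gives the same grasp; the last joint's range is limited). The gripper opens to 85 mm and grips with 20 to 120 N. Pads are 22 mm wide; open, the fingers measure 114 mm over their backs; the gripper's body (76 mm by 85 mm) begins 54 mm behind the grasp point. The pads swing forward as they close: fully open they stand 13 mm farther back than shut.
Start: joints at [-1.306, 0.342, 1.524, -0, 1.275, -0.146], TCP at [0.21, -0.481, 0.231] pointing down, gripper open.
Joint ranges: [-2.53, 2.53], [-0.77, 2.02], [0.04, 2.7], [-1, 4.14], [0.28, 2.66], [-3.11, 3.11]. Speed limits (rad/s): [2.57, 2.57, 3.14, 3.14, 3.14, 3.14].

INTERFACE

Orientations are given as a unit quaternion [w, x, y, z].
In Python, from station import monitor, optics, close_job gives the robot as it stands. The module is installed in compiled form; this text tells all that it offers.
- The arm moves only by the shell command python3 -m creep 'ROWS' [FORCE]. ROWS is JSON, a list that holds one entry, the list of rows, each a list of 7 numbers: the opening in per cent of the stroke, from 0 (shut) to 100 (fully open), then the shift along the tool's x, y, z in cm, then the turn, a rotation vector about the tool's x, y, z in degrees. A call has 1 to 5 rows; each row is the pose to reach, as a shift and turn from the pose commanded when the call began, along the tool's axes at that moment; what a row does not reach only later rows make up. A row lasts 1/8 s, in which the tool goes at most 62.5 mm and 10.7 degrees, less where a joint would pass 70% of its speed; a pose out of reach is approached as far as the arm can. A call with a gripper value outside its range is refused whole. The fingers move at their own pace and stop on an object; FORCE is the grip in N (left out, the last holds). Time passes only in rows, so rows that repeat a pose let the fingers close. It gives the time, the measured TCP pose, the force, the opening and the grip force at its end, in the units of the state.
- monitor.state(): the state, without advancing time (a new reading comes with each control period).
- optics.snapshot(name): name is "scene" or "top"; returns the picture (384x512x3 uint8, red, green, blue); there is no depth.
- optics.camera_params(name): a dict with "K" (3x3 intrinsics, pixels), "eye" and "attitude" of the camera in the world. Camera axes: x right, y up, looking along -z (the intrinsics and any distortion apply to the point x, -y, -z); pixel columns grow to the right and rows downward; lengths in m; the calibration is good to about 2 mm. A picture is of the moment at which its call begins. camera_params takes no time and is no camera call.
- close_job(): hands the job in; it is judged then, once.
The state is a dict: "clock": time; "q": joint angles; "joint_vel": joint speeds; "joint_torque": joint torques, N m; "tool_pos": TCP position; "tcp_rot": TCP orientation; "ft_force": force on the tool from outside, world axes, zero at the start; "moment": the same for the moment, N m; "grip_width": finger opening in m; "grasp_force": force on a finger pad.
Only numpy, scipy, OpenCV 4.12 (cv2) and the standard library are available. Lean on these libraries where they do the work, as an engineer would, in place of code of your own. Each camera call takes 0.05 s, during which the arm holds its last target. There are 200 camera calls.

## Working session

There is one attempt and no reset: what is moved stays moved. The work goes in short steps, Python scripts to look and compute and a shell command to move; the robot and the scene stay as the last step left them, time stands still between calls to the robot, and variables do not carry over. Pictures are saved under pics/ and viewed, at most 10 in all, crops included, and the job is handed in when it is done.

```bash
mkdir -p pics; python3 - <<'E'
from station import monitor, optics
import cv2
for n in("scene","top"):
    cv2.imwrite(f"pics/{n}0.png",optics.snapshot(n)[:,:,::-1]); print(n,optics.camera_params(n))
s=monitor.state(); print(s)
E
```

```text
scene {'K': array([[408.20977846,   0.        , 259.31042917],
       [  0.        , 408.20977846, 190.77401157],
       [  0.        ,   0.        ,   1.        ]]), 'eye': array([0.99321904, 0.39032459, 0.42598578]), 'attitude': array([0.36669609, 0.21975163, 0.44936369, 0.78442047])}
top {'K': array([[487.00169069,   0.        , 249.64475111],
       [  0.        , 487.00169069, 181.64584228],
       [  0.        ,   0.        ,   1.        ]]), 'eye': array([0.47335839, 0.02682815, 0.78892599]), 'attitude': array([ 0.7078123 ,  0.02636927, -0.0360179 , -0.70498874])}
{'clock': 0.1, 'q': array([-1.30600350e+00,  3.42678788e-01,  1.52490881e+00,  1.92401575e-05,
        1.27537366e+00, -1.46021395e-01]), 'joint_vel': array([ 1.46662861e-03, -8.82342939e-04, -2.84297401e-03, -6.75374374e-05,
       -2.18317782e-03, -6.69359788e-04]), 'joint_torque': array([ 1.61387630e-03, -4.34446836e+01, -2.46490377e+01, -2.18462642e-04,
        4.66770856e-03, -5.31517486e-06]), 'tool_pos': array([ 0.20958683, -0.48097742,  0.23068651]), 'tcp_rot': array([-6.83641122e-04,  9.78978373e-01,  2.03962932e-01, -3.14286503e-05]), 'ft_force': array([ 0.85033463, -0.02852007,  0.03652637]), 'moment': array([ 0.03823964, -0.00364045, -0.0102341 ]), 'grasp_force': 0.0, 'grip_width': 0.08528036070134981}
```

View pics/scene0.png

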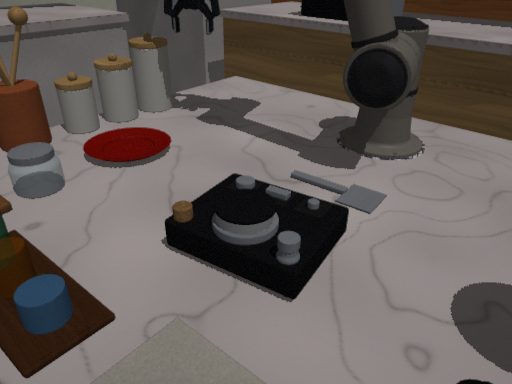

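View pics/top0.png

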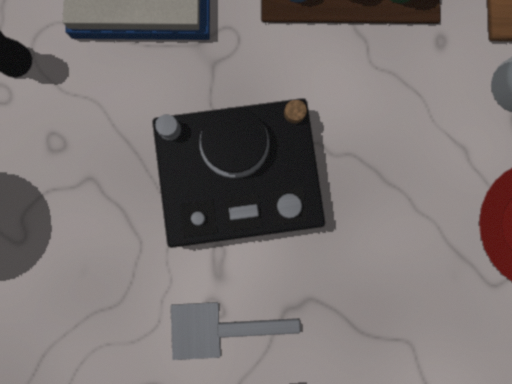

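The pictures show the key row, bar in the middle. Top view: small (198,218), bar (243,212), large (289,206). Scene view: small (314,204), bar (278,192), large (245,183). I'll triangulate the key tops next.

```bash
cat > h.py <<'E'
import numpy as np, cv2
from scipy.spatial.transform import Rotation as R
from station import monitor, optics
def ray(n,uv):
    p=optics.camera_params(n); x,y,_=np.linalg.inv(p["K"])@[*uv,1]
    w,a,b,c=p["attitude"]; d=R.from_quat([a,b,c,w]).apply([x,-y,-1]); return p["eye"],d/np.linalg.norm(d)
def meet(u,v):
    (a,d),(b,e)=ray("top",u),ray("scene",v)
    s,t=np.linalg.lstsq(np.c_[d,-e],b-a,rcond=None)[0]
    return (a+s*d+b+t*e)/2, np.linalg.norm(a+s*d-b-t*e)
def onz(n,uv,z):
    e,d=ray(n,uv); return e+d*(z-e[2])/d[2]
def blob(img,seed,th):
    g=cv2.cvtColor(img,cv2.COLOR_RGB2GRAY); _,m=cv2.threshold(g,th,255,0)
    k,l,s,c=cv2.connectedComponentsWithStats(m); i=l[seed[1],seed[0]]; return c[i],s[i]
E
python3 - <<'E'
from h import *
T=cv2.cvtColor(cv2.imread("pics/top0.png"),4);S=cv2.cvtColor(cv2.imread("pics/scene0.png"),4)
P={}
for n,u,v in(("small",(198,218),(314,204)),("bar",(243,212),(278,191)),("large",(289,206),(245,182))):
    print(n,T[u[1],u[0]],S[v[1],v[0]])
    a,sa=blob(T,u,70); b,sb=blob(S,v,110)
    p,e=meet(a,b); P[n]=p; print(a,sa,b,sb,p.round(4),e.round(4), onz("top",a,.074).round(4))
print(np.linalg.norm(P["bar"]-P["large"]),np.linalg.norm(P["bar"]-P["small"]))
E
```

```text
small [114 116 120] [82 85 89]
[197.04285714 217.89285714] [191 212  13  13 140] [237.89116482 136.10959269] [    0     0   512   384 97689] [0.5216 0.0406 0.1896] 0.1166 [0.4831 0.0939 0.074 ]
bar [111 113 117] [92 95 99]
[242.97329377 211.59347181] [229 204  29  16 337] [237.89116482 136.10959269] [    0     0   512   384 97689] [0.513  0.001  0.1713] 0.0693 [0.4925 0.0268 0.074 ]
large [107 109 114] [ 97  99 104]
[288.79340659 205.37362637] [277 194  24  24 455] [237.89116482 136.10959269] [    0     0   512   384 97689] [ 0.5049 -0.0402  0.1571] 0.0195 [ 0.5019 -0.0405  0.074 ]
0.04432081806112742 0.044465939502914754
```

```bash
python3 - <<'E'
from h import *
T=cv2.cvtColor(cv2.imread("pics/top0.png"),4);S=cv2.cvtColor(cv2.imread("pics/scene0.png"),4)
for th in (50,75):
  P={}
  for n,u,v in(("small",(198,218),(314,204)),("bar",(243,212),(278,191)),("large",(289,206),(245,182))):
    a,sa=blob(T,u,70); b,sb=blob(S,v,th)
    p,e=meet(a,b); P[n]=p; print(th,n,b.round(1),sb,p.round(4),e.round(4))
  print(np.linalg.norm(P["bar"]-P["large"]),np.linalg.norm(P["bar"]-P["small"]))
cv2.imwrite("pics/crop.png",cv2.resize(cv2.imread("pics/scene0.png")[170:220,225:330],None,fx=7,fy=7,interpolation=0))
E
```

```text
50 small [262.4 194.8] [     0      0    512    384 154812] [0.51   0.0609 0.0854] 0.0835
50 bar [262.4 194.8] [     0      0    512    384 154812] [0.5007 0.0167 0.0612] 0.0255
50 large [262.4 194.8] [     0      0    512    384 154812] [ 0.4928 -0.0285  0.0436] 0.0359
0.04916162328378554 0.051224700152254825
75 small [251.7 239.8] [     0     27    512    357 106374] [0.5199 0.0614 0.0012] 0.1062
75 bar [251.7 239.8] [     0     27    512    357 106374] [ 0.5088  0.0105 -0.0352] 0.0422
75 large [251.7 239.8] [     0     27    512    357 106374] [ 0.4995 -0.0424 -0.0634] 0.0269
0.06065326734792622 0.06361401917634775
```

View pics/crop.png

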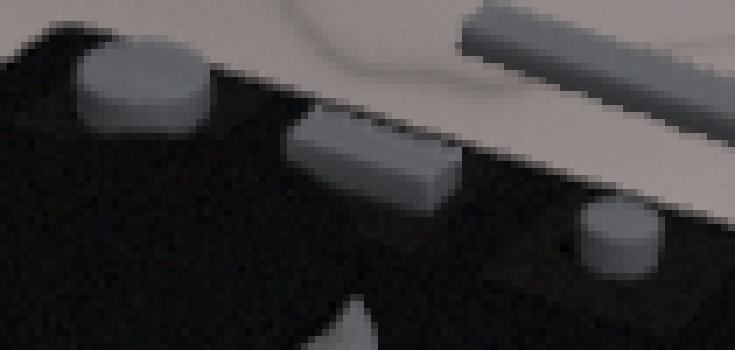

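The crop shows the key tops at scene pixels large (244.9,179.5), bar (278.1,190.1) and small (313.2,200.5).

```bash
python3 - <<'E'
from h import *
P={}
for n,a,b in(("small",(197,217.9),(313.2,200.5)),("bar",(243,211.6),(278.1,190.1)),("large",(288.8,205.4),(244.9,179.5))):
    p,e=meet(a,b); P[n]=p; print(n,p.round(4),e.round(4))
d=P["large"]-P["small"]; print(np.linalg.norm(P["bar"]-P["large"]),np.linalg.norm(P["bar"]-P["small"]),"row dir deg",np.degrees(np.arctan2(d[0],-d[1])))
s=monitor.state(); w,x,y,z=s["tcp_rot"]; r=R.from_quat([x,y,z,w]); print(r.as_matrix().round(3))
for n in P: print(n,"tool cm",(100*r.inv().apply(P[n]-s["tool_pos"])).round(2))
# turn about tool z to bring tool y to row direction
u=r.inv().apply(d); print("turn deg",np.degrees(np.arctan2(-u[0],u[1])), s["q"][5])
E
```

```text
small [0.4829 0.0943 0.0728] 0.0006
bar [0.4922 0.0274 0.0717] 0.0015
large [ 0.5018 -0.0404  0.0726] 0.0005
0.06847361429039793 0.06760586535366914 row dir deg 7.96360690595921
[[ 0.917  0.399 -0.   ]
 [ 0.399 -0.917  0.001]
 [ 0.    -0.001 -1.   ]]
small tool cm [ 48.03 -41.81  15.85]
bar tool cm [ 46.2  -35.3   15.95]
large tool cm [ 44.38 -28.7   15.86]
turn deg 15.573982283179493 -0.1460213951546007
```

Heights (~72 to 74 mm) and spacing (68 mm) match the text. Now I'll shut the gripper and travel above the bar.

```bash
python3 -m creep '[[[0,4.6,-3.5,0,0,0,0],[0,9.2,-7.1,0,0,0,0],[0,13.9,-10.6,0,0,0,0],[0,18.5,-14.1,0,0,0,0],[0,23.1,-17.6,0,0,0,0]]]' && python3 -m creep '[[[0,4.6,-3.5,1,0,0,0],[0,9.2,-7.1,2,0,0,0],[0,13.9,-10.6,4,0,0,0],[0,18.5,-14.1,6,0,0,0],[0,23.1,-17.7,8,0,0,0]]]' && python3 -m creep '[[[0,0,0,0,0,0,8],[0,0,0,2,0,0,15.6],[0,0,0,4,0,0,15.6],[0,0,0,5,0,0,15.6],[0,0,0,5,0,0,15.6]]]'
python3 - <<'E'
from h import *
s=monitor.state(); w,x,y,z=s["tcp_rot"]; r=R.from_quat([x,y,z,w])
for p in([.4922,.0274,.073],[.5018,-.0404,.073]): print((100*r.inv().apply(p-s["tool_pos"])).round(2))
print(s["tool_pos"],s["grip_width"],s["ft_force"],r.as_matrix().round(3))
a=optics.snapshot("top");b=optics.snapshot("scene")
cv2.imwrite("pics/both.png",np.hstack([a[130:270,130:350],b[100:240,160:380]])[:,:,::-1])
E
```

```text
clock: 0.72
tool_pos: [0.3517, -0.226, 0.2312]
tcp_rot: [-0.0, 0.979, 0.204, 0.0]
ft_force: [0.7, 0.1, 0.2]
grip_width: -0.0003
grasp_force: 0.0
clock: 1.35
tool_pos: [0.4929, 0.0286, 0.1505]
tcp_rot: [0.0, 0.979, 0.204, 0.0]
ft_force: [-0.1, -0.7, 0.9]
grip_width: -0.0001
grasp_force: 0.0
clock: 1.98
tool_pos: [0.4919, 0.0268, 0.1008]
tcp_rot: [-0.0, 0.998, 0.069, -0.001]
ft_force: [0.8, 0.6, 0.4]
grip_width: 0.0003
grasp_force: 0.0
[ 0.05 -0.06  2.78]
[0.06 6.79 2.77]
[0.49185077 0.02677544 0.10075176] 0.00032230940173172824 [0.75004469 0.59908411 0.36428835] [[ 0.99   0.138 -0.002]
 [ 0.138 -0.99   0.   ]
 [-0.002 -0.    -1.   ]]
```

View pics/both.png

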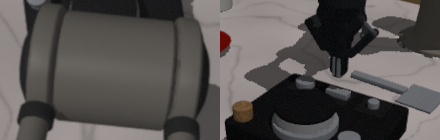

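The fingers stand right over the bar key (scene crop about (337,70), with the bar just below). Pressing in steps and watching the force.

```bash
python3 -m creep '[[[0,0,0,1.5,0,0,0],[0,0,0,2.5,0,0,0],[0,0,0,3.1,0,0,0],[0,0,0,3.1,0,0,0]]]' && python3 -m creep '[[[0,0,0,0.2,0,0,0],[0,0,0,0.3,0,0,0],[0,0,0,0.3,0,0,0]]]'
```

```text
clock: 2.58
tool_pos: [0.4923, 0.0267, 0.0703]
tcp_rot: [0.0, 0.998, 0.069, -0.0]
ft_force: [-0.8, -0.6, 2.0]
grip_width: 0.0002
grasp_force: 1.1
clock: 2.95
tool_pos: [0.4924, 0.0267, 0.0675]
tcp_rot: [0.0, 0.998, 0.069, 0.0]
ft_force: [-1.3, 0.4, 3.0]
grip_width: -0.0004
grasp_force: 1.6
```

```bash
python3 -m creep '[[[0,0,0,0.1,0,0,0],[0,0,0,0.2,0,0,0],[0,0,0,0.2,0,0,0],[0,0,0,0.2,0,0,0]]]'
```

```text
clock: 3.45
tool_pos: [0.4924, 0.0268, 0.0659]
tcp_rot: [0.0, 0.998, 0.069, 0.0]
ft_force: [-2.9, -0.1, 9.2]
grip_width: 0.0
grasp_force: 4.8
```

The force rose to 9 N at z = 0.066, so the key is on its hard stop. Lifting and moving over the large key.

```bash
python3 -m creep '[[[0,0,0,-1.5,0,0,0],[0,0,0,-4,0,0,0],[0,0,0,-4,0,0,0],[0,0,3.4,-4,0,0,0],[0,0,6.8,-4,0,0,0]]]' && python3 -m creep '[[[0,0,0,0,0,0,0],[0,0,0,0,0,0,0]]]'
python3 - <<'E'
from h import *
s=monitor.state(); w,x,y,z=s["tcp_rot"]; r=R.from_quat([x,y,z,w])
print((100*r.inv().apply([.5018,-.0404,.066]-s["tool_pos"])).round(2))
b=optics.snapshot("scene")
cv2.imwrite("pics/s2.png",cv2.resize(b[100:240,160:380],None,fx=3,fy=3)[:,:,::-1])
E
```

```text
clock: 4.08
tool_pos: [0.5015, -0.0409, 0.1049]
tcp_rot: [-0.0, 0.998, 0.07, -0.0]
ft_force: [-0.1, -0.7, 0.2]
grip_width: -0.0
grasp_force: 0.0
clock: 4.32
tool_pos: [0.5012, -0.0402, 0.1048]
tcp_rot: [-0.0, 0.998, 0.069, -0.001]
ft_force: [1.1, 0.4, -0.2]
grip_width: -0.0002
grasp_force: 0.0
[0.06 0.03 3.88]
```

View pics/s2.png

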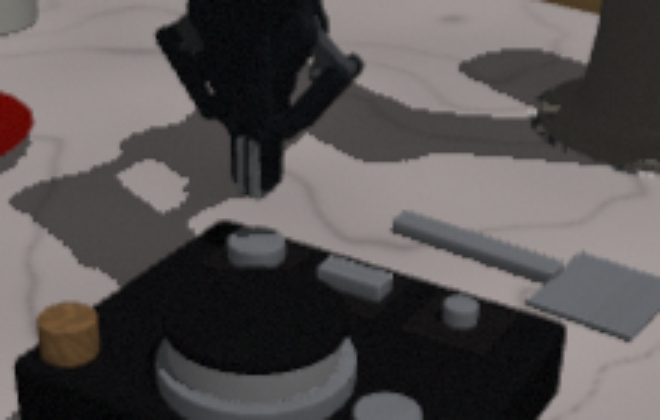

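The bar is back up (crop (355,277)), and the fingers are above the large key (crop (257,245)).

```bash
python3 -m creep '[[[0,0,0,1.5,0,0,0],[0,0,0,2.8,0,0,0],[0,0,0,3.4,0,0,0],[0,0,0,3.7,0,0,0],[0,0,0,3.8,0,0,0]]]' && python3 -m creep '[[[0,0,0,0.1,0,0,0],[0,0,0,0.2,0,0,0],[0,0,0,0.2,0,0,0],[0,0,0,0.2,0,0,0]]]'
```

```text
clock: 5.0
tool_pos: [0.5014, -0.0404, 0.0672]
tcp_rot: [-0.0, 0.998, 0.069, -0.0]
ft_force: [-1.7, 1.1, 3.1]
grip_width: 0.0002
grasp_force: 1.7
clock: 5.5
tool_pos: [0.5017, -0.0405, 0.066]
tcp_rot: [0.0, 0.998, 0.069, 0.0]
ft_force: [-4.5, 2.2, 7.9]
grip_width: -0.0003
grasp_force: 4.0
```

```bash
python3 -m creep '[[[0,0,0,-2,0,0,0],[0,0,0,-6,0,0,0],[0,0,0,-10,0,0,0],[0,0,0,-10,0,0,0],[0,0,0,-10,0,0,0]]]'
python3 - <<'E'
from h import *
b=optics.snapshot("scene")
cv2.imwrite("pics/s3.png",cv2.resize(b[100:240,160:380],None,fx=3,fy=3)[:,:,::-1])
E
```

```text
clock: 6.12
tool_pos: [0.5015, -0.0407, 0.1647]
tcp_rot: [0.0, 0.998, 0.069, -0.0]
ft_force: [0.2, 1.0, -0.2]
grip_width: -0.0005
grasp_force: 0.0
```

View pics/s3.png

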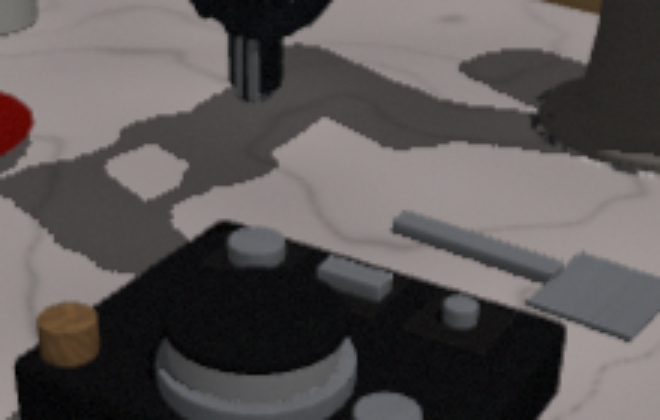

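All three keys are up (crop (257,245), (355,277), (461,310)), and the arm is clear of everything.

```bash
python3 -c "from station import close_job; print(close_job())"
```

```text
the job is handed in; nothing more can be done
None
```

I pressed the bar key and then the large round key down to their hard stops; both sprang back, the small key was never touched, and the job is handed in (no verdict was returned).

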